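Shut the screw feeder's lid and switch it on

TASK

The screw feeder's hopper has just been topped up and its smoked lid was left standing open. With the fingertips, push the lid down until it is fully shut, without slamming or pinching it, and only then press in the upper half of the black rocker switch on the feeder's front, as far as it goes, so that the feeder runs with a closed hopper. Press lightly, grasp nothing, leave the screw dish, the plug gauge and the green terminal strips round the feeder where they are, and finish clear of everything.

Things in the scene. Friction and masses are not known exactly. Their poses are not given: they have to be found in the camera images.
- screw_feeder: Beige sheet-metal screw feeder fixed on the table, 202 x 152 x 146 mm (x, y, z). Origin: middle of its underside, on the table; x axis level from its front (rail and switch, towards the robot) to its back, z up. Side plates at y = 43 and -73 mm rise to 143 mm. Panel with the switch: face at x = -20 mm, top at z = 120 mm. Screw rail before it at y = -22 to -48, up to z = 105 mm.
- screw_feeder_lid (a joint): Angle of the smoked brown lid over the hopper: 0 = shut and level, 1.57 = upright, 1.75 = stop. It turns about lid_hinge. No latch. The hinge is stiff (0.02 N m) and damped (0.05 N m s): the lid stays where it is left above about 0.6 rad and below that only creeps down, so it has to be pushed all the way.
- lid_edge (a point): Middle of the lid's free edge, on its outer face; moves with the lid, a flat plate 83 mm from hinge to free edge, 98 mm wide, 3 mm thick. Axes: x in the plate from free edge to hinge, y along the edge, z out of the outer face (up when shut, to the feeder's back when the lid stands upright).
- lid_hinge (a point): Middle of the lid's hinge line, which runs along the feeder's y axis at the back of the hopper: x = 82, y = -15, z = 140 mm in the feeder's frame.
- screw_feeder_switch (a joint): Angle of the rocker switch: 0.244 = off (upper half stands out), 0 = on (upper half pressed in). It stays where it is pushed; its upper edge travels 2 mm. It is damped: near its upper edge 3 N turn it over in a second; a push at 5 mm/s meets some 6 N, at 10 mm/s 10 N, and at its end stop it is rigid.
- rocker_upper (a point): Middle of the upper half of the rocker's face, 3 mm below its upper edge; moves with it. Smooth black rocker, 9 mm wide (y), 16 mm high, 9 mm proud of the panel, middle at y = 21, z = 110 mm in the feeder's frame. Press its upper half along the feeder's +x; free space before it above z = 90 mm. A finger that bears on the lower half too stops it half way.
- screw_dish: Loose steel dish of screws, 65 mm across, 19 mm high, to the right of the feeder. Origin: middle of its underside. To be left alone.
- plug_gauge: Loose plug gauge, white, 86 mm long, 16 mm thick, lying to the left of the feeder. Origin: middle of its underside. To be left alone.
- terminal_strip_6: Loose green terminal strip, 43 x 66 x 34 mm, in front of the feeder on its left. Origin: middle of its underside. To be left alone.

How it is judged:
By the outcome, as a careful person would: the job done as asked, in the order asked, and still so for the second after the job is handed in, with the robot touching nothing.
It also fails if it takes over 54 s, if anything falls off the work surface, if the arm or the gripper's body presses on something with over 40 N, if the wrist force passes 120 N, or if a joint passes its speed limit or range.

ROBOT

A 6-joint arm with a two-finger parallel gripper is mounted at the origin on a cart in front of the work surface, level with it; the furniture and walls round the work are solid. World frame = base frame: x ahead of the robot, y to its left, z up, the work surface at z = 0. Lengths are in mm, angles in rad, forces in N, time in s.
With the tool pointing down it reaches from about 350 to 975 mm from the base axis. Payload 7.1 kg.
Tool frame: the origin (TCP) lies on the front face of the gripper's body, between the roots of the fingers; the fingertips stand 80 mm ahead of it and the grasp point (between the pads) lies 61 mm ahead of it; z points along the fingers, y is the line along which they close (so a half turn about z gives the same grasp; the last joint's range is limited). The gripper opens to 88 mm and grips with 3 to 60 N. Pads are 20 mm wide; open, the fingers measure 115 mm over their backs; the gripper's body (75 mm by 178 mm) begins 61 mm behind the grasp point.
Start: joints at [-1.136, 0.423, 1.63, -0, 1.089, -0.019], TCP at [274.005, -561.718, 302.675] pointing down, gripper open.
Joint ranges: [-3, 3], [-0.9, 2.11], [0.09, 2.58], [-1.31, 4.45], [0.11, 2.69], [-2.54, 2.54]. Speed limits (rad/s): [2.39, 2.39, 3.01, 3.14, 3.14, 3.14].

INTERFACE

Orientations are given as a rotation vector (axis times angle).
In Python, from workcell import readout, vision, close_job gives the robot as it stands.
- The arm moves only by the tool servo_tool, never from a script. Its argument "plan" is a list that holds one entry, the list of rows, each a list of 7 numbers: the gripper command: -1 is fully open, 1 is shut, values between are in proportion, then the shift along the world's x, y, z in units of 40 mm (1.0 is 40 mm), then the turn, a rotation vector about the world's x, y, z in units of 5 degrees (1.0 is 5 degrees). A call has 1 to 5 rows; each row shifts and turns the commanded pose from where the row before left it; what a row does not reach is not made up. A row lasts 1/12 s, in which the tool goes at most 41.7 mm and 7.16 degrees, less where a joint would pass 70% of its speed; a pose out of reach is approached as far as the arm can. A call is refused whole if a number of a shift passes 1 or a number of a turn 1, either way. A call with a gripper value outside its range is refused whole. The fingers move at their own pace and stop on an object; the grip force is fixed at half the most. Time passes only in rows, so rows that do not move let the fingers close. It gives the time, the measured TCP pose, the force, the opening and the grip force at its end, in the units of the state.
- readout.get_obs(): the state, without advancing time (a new reading comes with each control period).
- vision.get_image(name): name is "side" or "top" or "wrist"; returns the picture (420x560x3 uint8, red, green, blue); there is no depth.
- vision.camera_params(name): a dict with "fx", "fy", "cx", "cy" (pixels), "rvec" (rotation vector, rad) and "tvec" (3), from world to camera coordinates, as OpenCV has them; the wrist camera has in their place "hand_eye" (4x4, takes a point from camera to tool coordinates, whose origin is the TCP and whose axes are the flange's). Camera axes: x right, y down, z forward; pixel columns grow to the right and rows downward; lengths in mm; the calibration is good to about 2 mm. The wrist camera is an equidistant fisheye: a pixel r from the principal point sees the ray r / f radians off the axis. A picture is of the moment at which its call begins: read the wrist's pose just before it. camera_params takes no time and is no camera call.
- close_job(): hands the job in; it is judged then, once.
The state is a dict: "t": time; "qpos": joint angles; "qvel": joint speeds; "joint_torque": joint torques, N m; "ee_pos": TCP position; "orientation": TCP orientation; "ft_force": force on the tool from outside, world axes, zero at the start; "moment": the same for the moment, N m; "width": finger opening in mm; "grasp_force": force on a finger pad.
Only numpy, scipy, OpenCV 4.12 (cv2) and the standard library are available. Lean on these libraries where they do the work, as an engineer would, in place of code of your own. Each camera call takes 0.05 s, during which the arm holds its last target. There are 200 camera calls.

## Working session

There is one attempt and no reset: what is moved stays moved. The work goes in short steps, Python scripts to look and compute and a tool call to move; the robot and the scene stay as the last step left them, time stands still between calls to the robot, and variables do not carry over. Pictures are saved under pics/ and viewed, at most 10 in all, crops included, and the job is handed in when it is done.

Besides the shell and the picture viewer there is one more tool, called after ">>>" as a command line: name --argument value ..., lists and objects as JSON in quotes. servo_tool: Moves the arm, as the interface text tells. Its arguments: {"type":"object","properties":{"plan":{"type":"array"}},"required":["plan"]}

```bash
mkdir -p pics; python3 - <<'E'
from workcell import readout, vision
import cv2
for n in ("side","top"):
    cv2.imwrite(f"pics/{n}0.png",cv2.resize(vision.get_image(n),(784,588),interpolation=cv2.INTER_CUBIC)[:,:,::-1])
    print(n,vision.camera_params(n))
o=readout.get_obs();print(o)
E
```

```text
side {'fx': 510.12238274142464, 'fy': 510.12238274142464, 'cx': 281.71243899457846, 'cy': 217.82137603607464, 'rvec': array([ 1.10882757,  2.68314471, -0.63828855]), 'tvec': array([ 256.62161867, -356.46342002, 1305.29643222])}
top {'fx': 530.57662277497, 'fy': 530.57662277497, 'cx': 276.93597495962536, 'cy': 206.08607900833016, 'rvec': array([ 2.11070006, -2.13233181,  0.20268826]), 'tvec': array([159.8404303 , 513.36653317, 961.57088146])}
{'t': 0.1, 'qpos': array([-1.13602818e+00,  4.23764276e-01,  1.63060280e+00,  3.61901191e-05,
        1.08864162e+00, -1.90152954e-02]), 'qvel': array([-4.58700053e-04, -2.23798915e-03, -2.37529436e-03,  1.86298280e-03,
        8.17000445e-04, -5.55861903e-05]), 'joint_torque': array([-3.35112254e-04, -5.45615137e+01, -2.74325484e+01,  6.45721285e-02,
        1.87938527e-02, -4.16920011e-05]), 'ee_pos': array([ 273.83358247, -561.37413947,  301.98369411]), 'orientation': array([-3.05972402e+00, -7.06362380e-01,  4.09614011e-04]), 'ft_force': array([-0.42952594,  0.41580347,  0.05470989]), 'moment': array([ 0.01576439, -0.00290129, -0.03999716]), 'grasp_force': 0.0, 'width': 88.01257637681056}
```

View pics/side0.png

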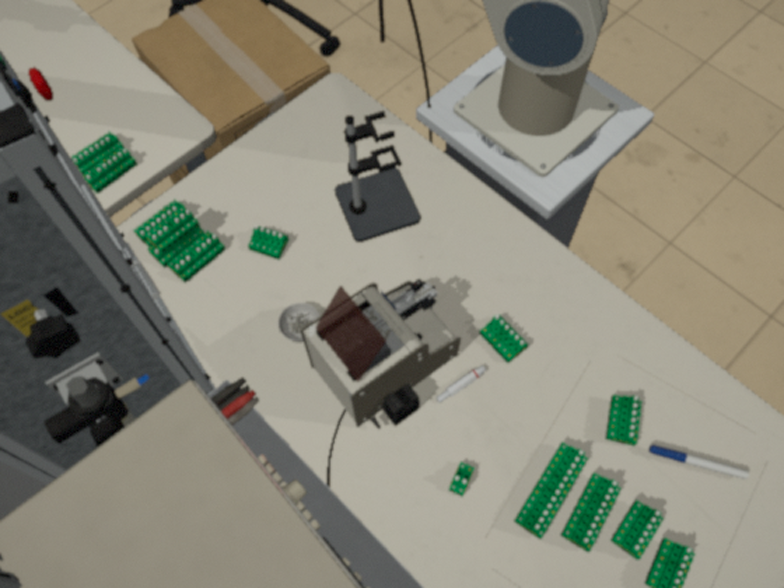

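View pics/top0.png

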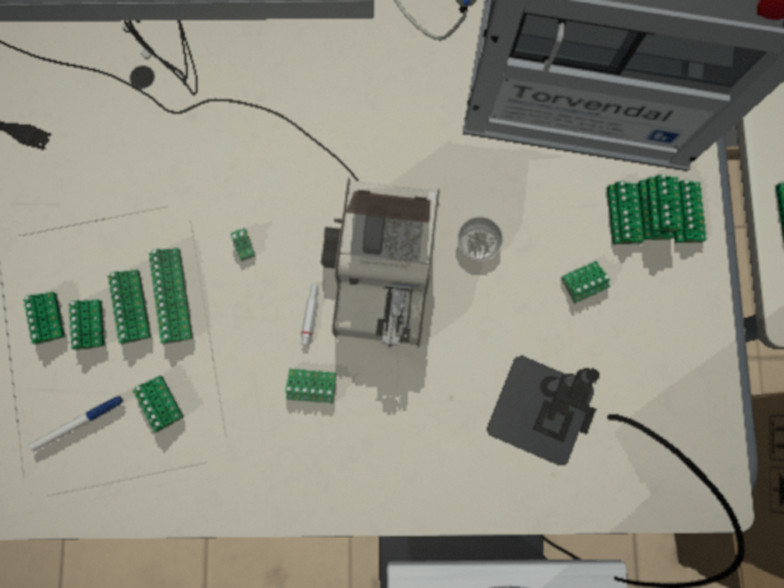

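The side view shows the feeder around (380,350) with the lid standing near upright at (350,335). In the top view the feeder spans about (335–440, 180–345), the lid is a thin band at (390,205), the dish is at (480,240), the gauge at (310,315) and the strip at (311,386). I'll zoom in on both.

```bash
python3 - <<'E'
import cv2,numpy as np
from workcell import vision
a=vision.get_image("side")[190:310,200:340]; b=vision.get_image("top")[115:255,215:335]
cv2.imwrite("pics/z_side.png",cv2.resize(a,None,fx=5,fy=5,interpolation=cv2.INTER_CUBIC)[:,:,::-1])
cv2.imwrite("pics/z_top.png",cv2.resize(b,None,fx=4.28,fy=4.28,interpolation=cv2.INTER_CUBIC)[:,:,::-1])
E
```

```text
(no output)
```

View pics/z_side.png

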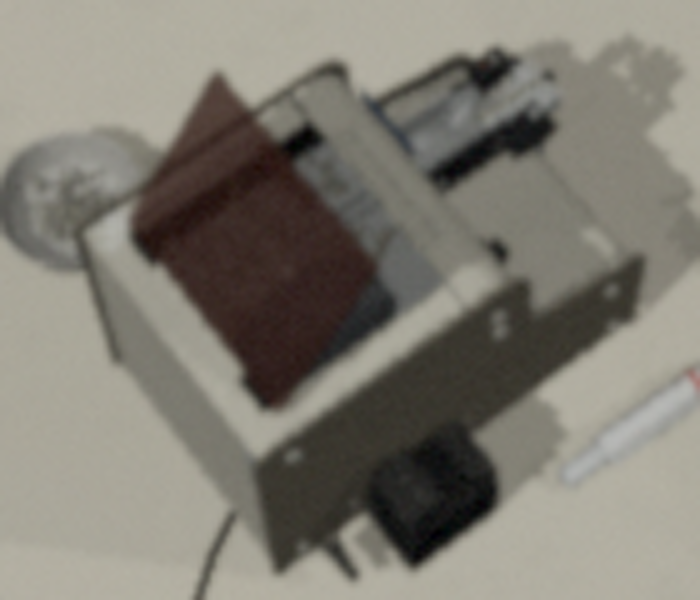

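View pics/z_top.png

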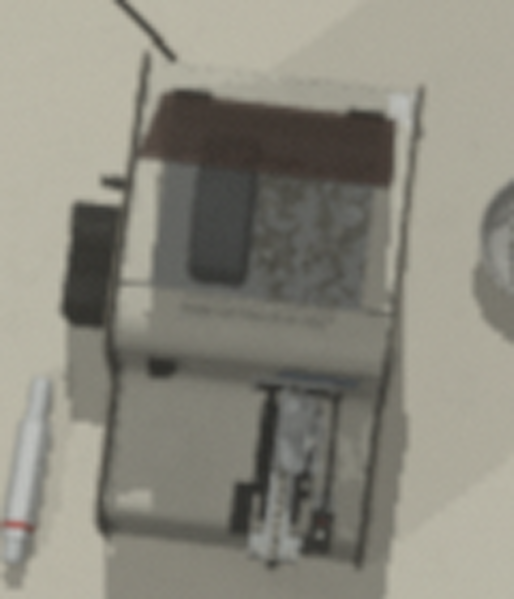

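Side crop: lid free-edge corners at (378,265) and (218,75), hinge corners at (270,405) and (140,215), rear plate corners at (258,460) and (80,235). Top crop: free edge (140,155)–(392,185), hinge (175,95)–(393,116), rear plate corners (148,55) and (422,88), rocker (160,367). Next I'll fit the pose and the lid angle.

```bash
cat >fit.py <<'E'
import cv2,numpy as np
from scipy.optimize import least_squares
from workcell import vision
P={n:vision.camera_params(n) for n in("side","top")}
def proj(n,X):
    c=P[n];K=np.array([[c['fx'],0,c['cx']],[0,c['fy'],c['cy']],[0,0,1]])
    return cv2.projectPoints(np.array(X,float).reshape(-1,3),c['rvec'],c['tvec'],K,None)[0][:,0]
E
python3 - <<'E'
from fit import *
s=lambda u,v:((u+.5)/5-.5+200,(v+.5)/5-.5+190)
t=lambda u,v:((u+.5)/4.28-.5+215,(v+.5)/4.28-.5+115)
L=lambda y,r:("L",y,r)
obs=[("side",s(378,265),L(34,83)),("side",s(218,75),L(-64,83)),("side",s(268,408),L(34,0)),("side",s(138,220),L(-64,0)),
("side",s(258,460),(101,43,143)),("side",s(80,235),(101,-73,143)),
("top",t(140,155),L(34,83)),("top",t(392,185),L(-64,83)),("top",t(172,95),L(34,0)),("top",t(394,116),L(-64,0)),
("top",t(148,55),(101,43,143)),("top",t(422,88),(101,-73,143)),("top",t(160,367),(-25,21,115))]
def W(p,X):
    if X[0]=="L": X=(82-X[2]*np.cos(p[3]),X[1],140+X[2]*np.sin(p[3]))
    c,sn=np.cos(p[2]),np.sin(p[2]);return (p[0]+c*X[0]-sn*X[1],p[1]+sn*X[0]+c*X[1],X[2])
f=lambda p:np.concatenate([proj(n,W(p,X))[0]-u for n,u,X in obs])
r=least_squares(f,[650,100,0,1.4],x_scale=[100,100,1,1],loss='soft_l1')
p=r.x;print(p);print(f(p).reshape(-1,2).round(1))
for nm,X in dict(edge=("L",-15,83),hinge=(82,-15,140),rocker=(-30,21,115)).items():print(nm,np.round(W(p,X),1))
# dish, gauge, strip ground points from top view (784-scale)
c=P["top"];R=cv2.Rodrigues(c['rvec'])[0]
for nm,u in dict(dish=(480,241),gaugeA=(316,287),gaugeB=(305,342),strip=(311,386)).items():
    u=np.array(u)*5/7;d=R.T@[(u[0]-c['cx'])/c['fx'],(u[1]-c['cy'])/c['fy'],1];o=-R.T@c['tvec'];k=(15-o[2])/d[2];print(nm,(o+k*d).round())
E
```

```text
[ 5.35353815e+02  1.74699117e+02 -1.34686540e-01  9.95551359e-01]
[[ 0.4  0.3]
 [-0.6 -1.8]
 [ 3.1  1. ]
 [-1.4 -0.4]
 [-0.6 -0.1]
 [-1.1 -2. ]
 [-0.8 -0.1]
 [ 0.   0.1]
 [-2.6  1. ]
 [ 0.4  2.7]
 [-0.7 -0.9]
 [ 0.2 -0.9]
 [ 0.1 -0.2]]
edge [569.9 154.9 209.6]
hinge [614.6 148.8 140. ]
rocker [508.4 199.5 115. ]
dish [589.  22.  15.]
gaugeA [525. 256.  15.]
gaugeB [447. 270.  15.]
strip [386. 261.  15.]
```

>>> servo_tool --plan '[[[1, 0.2, 0.8, 0.5, 0, 0, -0.7], [1, 0.3, 0.8, 0.5, 0, 0, -0.7], [1, 0.3, 0.85, 0.4, 0, 0, -0.7], [1, 0.3, 0.85, 0.4, 0, 0, -0.7], [1, 0.3, 0.85, 0.4, 0, 0, -0.7]]]'

```text
t: 0.62
ee_pos: [330.0, -394.1, 391.2]
orientation: [-3.133, -0.227, 0.0]
ft_force: [1.2, -0.6, 0.2]
width: 58.0
grasp_force: 0.0
```

>>> servo_tool --plan '[[[1, 0.3, 0.9, 0.3, 0, 0, -0.7], [1, 0.3, 0.9, 0.2, 0, 0, -0.7], [1, 0.3, 0.9, 0.1, 0, 0, -0.7], [1, 0.3, 0.9, 0, 0, 0, -0.7], [1, 0.3, 0.9, 0, 0, 0, -0.4]]]'

```text
t: 1.03
ee_pos: [390.1, -214.0, 415.1]
orientation: [3.134, -0.211, 0.002]
ft_force: [0.4, -0.8, -0.1]
width: 24.6
grasp_force: 0.0
```

>>> servo_tool --plan '[[[1, 0.5, 0.9, 0, 0, 0, 0], [1, 0.5, 0.9, 0, 0, 0, 0], [1, 0.5, 0.9, 0, 0, 0, 0], [1, 0.5, 0.9, 0, 0, 0, 0], [1, 0.5, 0.9, 0, 0, 0, 0]]]'

```text
t: 1.45
ee_pos: [490.4, -33.6, 414.8]
orientation: [3.135, -0.205, 0.001]
ft_force: [0.9, -1.1, -0.1]
width: 0.7
grasp_force: 0.0
```

>>> servo_tool --plan '[[[1, 0.5, 0.9, 0, 0, 0, 0], [1, 0.5, 0.9, 0, 0, 0, 0], [1, 0.5, 0.9, -0.2, 0, 0, 0], [1, 0.5, 0.9, -0.3, 0, 0, 0], [1, 0.5, 0.9, -0.5, 0, 0, 0]]]'

```text
t: 1.87
ee_pos: [588.8, 142.2, 377.8]
orientation: [-3.134, 0.204, -0.005]
ft_force: [0.5, -0.0, -0.2]
width: 0.4
grasp_force: 0.0
```

```bash
python3 - <<'E'
from workcell import readout, vision
import cv2,numpy as np
o=readout.get_obs();print(o['ee_pos'],o['orientation'],o['qpos'])
a=vision.get_image("side")[140:310,170:370]; b=vision.get_image("wrist")
print(vision.camera_params("wrist"))
im=np.zeros((600,800,3),np.uint8)
im[:408,:480]=cv2.resize(a,(480,408),interpolation=cv2.INTER_CUBIC);im[360:,480:]=cv2.resize(b,(320,240))
cv2.imwrite("pics/c1.png",im[:,:,::-1])
E
```

```text
[588.81477043 142.23712532 377.7628518 ] [-3.13401125  0.20439013 -0.00482343] [2.17367717e-01 3.18549894e-01 1.60386179e+00 2.90789132e-05
 1.21597469e+00 1.91840310e+00]
{'fx': 325.19226210127806, 'fy': 325.19226210127806, 'cx': 279.6292229628279, 'cy': 212.24733481146188, 'hand_eye': array([[ 8.60300540e-05, -9.55692474e-01, -2.94366927e-01,
         8.11570110e+01],
       [ 9.99998886e-01,  5.20780835e-04, -1.39851433e-03,
         6.24015080e-01],
       [ 1.48985028e-03, -2.94366479e-01,  9.55691455e-01,
        -8.23626098e+01],
       [ 0.00000000e+00,  0.00000000e+00,  0.00000000e+00,
         1.00000000e+00]])}
```

View pics/c1.png

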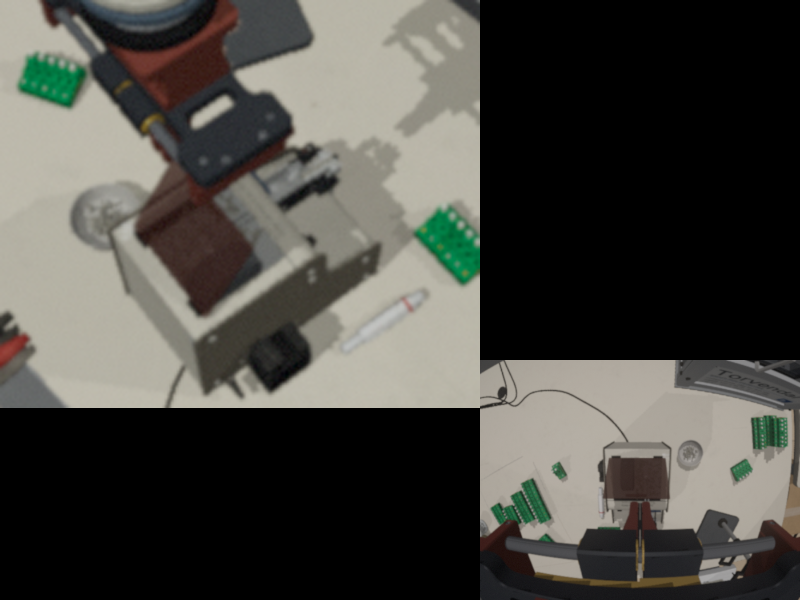

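The wrist view shows the closed fingers in front of the lid, which is centred near (637,478). The side view shows the gripper above the feeder and clear of it. I'll descend behind the lid's free edge.

>>> servo_tool --plan '[[[1, 0.15, 0.23, -0.5, 0, 0, 0], [1, 0, 0, -0.6, 0, 0, 0], [1, 0, 0, -0.5, 0, 0, 0], [1, 0, 0, -0.4, 0, 0, 0], [1, 0, 0, -0.2, 0, 0, 0]]]'

```text
t: 2.38
ee_pos: [592.3, 148.2, 286.8]
orientation: [3.134, -0.206, -0.005]
ft_force: [-0.6, -0.4, -1.0]
width: 0.5
grasp_force: 0.0
```

```bash
python3 - <<'E'
from workcell import readout, vision
import cv2,numpy as np
o=readout.get_obs();print(o['ee_pos'],o['orientation'],o['ft_force'])
b=vision.get_image("wrist")
cv2.imwrite("pics/c2.png",cv2.resize(b[120:330,150:430],(800,600),interpolation=cv2.INTER_CUBIC)[:,:,::-1])
E
```

```text
[592.30912157 148.20646487 286.7828802 ] [ 3.13368899 -0.20571836 -0.00512828] [-0.55440817 -0.42071955 -1.01177466]
```

View pics/c2.png

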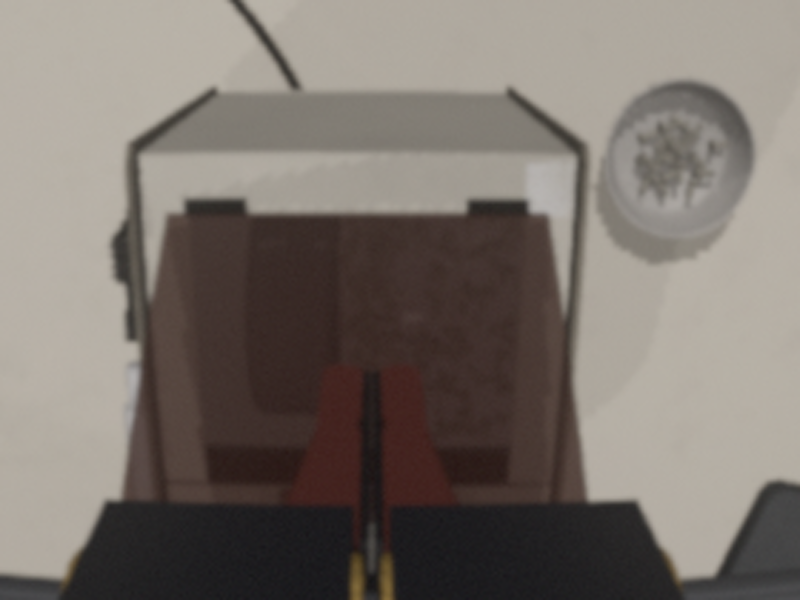

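Wrist crop: rear plate corners at (133,147) and (583,147), lid hinge corners at (165,213) and (548,213), and the fingertips at (372,368) over the lid. I'll use these to refine the pose.

```bash
cat >wr.py <<'E'
import cv2,numpy as np
from workcell import vision
def ray(u,pos,rv):
    c=vision.camera_params("wrist");H=c['hand_eye'];R=cv2.Rodrigues(np.array(rv,float))[0]
    d=np.array([u[0]-c['cx'],u[1]-c['cy']]);r=np.hypot(*d);th=r/c['fx']
    v=np.r_[np.sin(th)*d/r,np.cos(th)];return np.array(pos)+R@H[:3,3],R@H[:3,:3]@v
def at_z(u,pos,rv,z):
    o,v=ray(u,pos,rv);return o+(z-o[2])/v[2]*v
E
python3 - <<'E'
from wr import *
pos=[592.31,148.21,286.78];rv=[3.13369,-.20572,-.00513]
T=np.array([535.35,174.7]);a=-.1347;M=np.array([[np.cos(a),-np.sin(a)],[np.sin(a),np.cos(a)]])
for n,u,z in(("rl",(133,147),143),("rr",(583,147),143),("hl",(165,213),140),("hr",(548,213),140)):
    p=at_z(((u[0]+.5)*.35-.5+150,(u[1]+.5)*.35-.5+120),pos,rv,z);print(n,p.round(1),(M.T@(p[:2]-T)).round(1))
E
```

```text
rl [641.7 201.7 143. ] [101.8  41. ]
rr [626.8  89.7 143. ] [102.1 -72. ]
hl [623.  197.4 140. ] [83.8 34.2]
hr [610.1  99.6 140. ] [ 84.2 -64.4]
```

>>> servo_tool --plan '[[[1, -0.02, 0, -0.1, 0, 0, 0], [1, -0.02, 0, -0.1, 0, 0, 0], [1, 0, 0, -0.1, 0, 0, 0], [1, -0.06, 0.008, -0.05, 0, 0, 0], [1, -0.06, 0.008, -0.05, 0, 0, 0]]]'

```text
t: 2.85
ee_pos: [587.2, 149.6, 273.3]
orientation: [-3.135, 0.206, -0.002]
ft_force: [-0.6, 0.0, -0.4]
width: 0.5
grasp_force: 0.3
```

>>> servo_tool --plan '[[[1, -0.06, 0.008, -0.05, 0, 0, 0], [1, -0.06, 0.008, -0.05, 0, 0, 0], [1, -0.05, 0.007, -0.06, 0, 0, 0], [1, -0.05, 0.007, -0.06, 0, 0, 0], [1, -0.05, 0.007, -0.06, 0, 0, 0]]]'

```text
t: 3.27
ee_pos: [576.0, 151.2, 261.5]
orientation: [-3.135, 0.205, 0.0]
ft_force: [-0.8, -0.4, 1.2]
width: 0.4
grasp_force: 0.2
```

>>> servo_tool --plan '[[[1, -0.045, 0.006, -0.068, 0, 0, 0], [1, -0.045, 0.006, -0.068, 0, 0, 0], [1, -0.043, 0.006, -0.07, 0, 0, 0], [1, -0.043, 0.006, -0.07, 0, 0, 0], [1, -0.04, 0.005, -0.07, 0, 0, 0]]]'

```text
t: 3.68
ee_pos: [567.6, 152.3, 247.5]
orientation: [-3.135, 0.205, -0.0]
ft_force: [0.1, -0.1, -0.4]
width: 0.4
grasp_force: 0.2
```

>>> servo_tool --plan '[[[1, -0.03, 0.004, -0.07, 0, 0, 0], [1, -0.03, 0.004, -0.07, 0, 0, 0], [1, -0.025, 0.003, -0.07, 0, 0, 0], [1, -0.02, 0.003, -0.07, 0, 0, 0], [1, -0.02, 0.003, -0.07, 0, 0, 0]]]'

```text
t: 4.1
ee_pos: [562.6, 152.9, 233.6]
orientation: [-3.135, 0.205, -0.0]
ft_force: [0.3, 0.3, -0.6]
width: 0.8
grasp_force: 0.2
```

>>> servo_tool --plan '[[[1, -0.01, 0.001, -0.05, 0, 0, 0], [1, -0.01, 0.001, -0.05, 0, 0, 0], [1, -0.005, 0.001, -0.04, 0, 0, 0], [1, 0, 0, -0.04, 0, 0, 0], [1, 0, 0, -0.04, 0, 0, 0]]]'

```text
t: 4.52
ee_pos: [561.6, 153.0, 224.9]
orientation: [-3.135, 0.206, 0.0]
ft_force: [-0.1, -0.2, -0.1]
width: 0.6
grasp_force: 0.1
```

>>> servo_tool --plan '[[[1, 0, 0, -0.02, 0, 0, 0], [1, 0, 0, -0.02, 0, 0, 0], [1, 0, 0, -0.02, 0, 0, 0], [1, 0, 0, -0.02, 0, 0, 0], [1, 0, 0, -0.02, 0, 0, 0]]]'

```text
t: 4.93
ee_pos: [561.8, 153.1, 222.5]
orientation: [-3.135, 0.205, -0.0]
ft_force: [-7.5, -2.2, 21.4]
width: 0.6
grasp_force: 10.3
```

>>> servo_tool --plan '[[[1, 0, 0, 0.1, 0, 0, 0], [1, 0, 0, 0.3, 0, 0, 0], [1, 0, 0, 0.6, 0, 0, 0], [1, 0, 0, 0.8, 0, 0, 0], [1, 0, 0, 0.5, 0, 0, 0]]]'

```text
t: 5.35
ee_pos: [562.3, 153.2, 316.1]
orientation: [-3.134, 0.205, -0.004]
ft_force: [0.5, -0.3, 0.2]
width: 0.4
grasp_force: 0.0
```

```bash
python3 - <<'E'
from workcell import readout, vision
import cv2,numpy as np
o=readout.get_obs();print(o['ee_pos'].tolist(),o['orientation'].tolist(),o['ft_force'])
a=vision.get_image("side")[190:310,200:340]; b=vision.get_image("wrist")[120:330,150:430]
im=np.zeros((560,800,3),np.uint8)
im[:343,:400]=cv2.resize(a,(400,343),interpolation=cv2.INTER_CUBIC);im[:300,400:]=cv2.resize(b,(400,300),interpolation=cv2.INTER_CUBIC)
cv2.imwrite("pics/c3.png",im[:343,:,::-1])
E
```

```text
[562.2957630901224, 153.20670912085936, 316.0941460556064] [-3.134134504007137, 0.2054118308058238, -0.0036194374994262166] [ 0.48936823 -0.29281992  0.15667015]
```

View pics/c3.png

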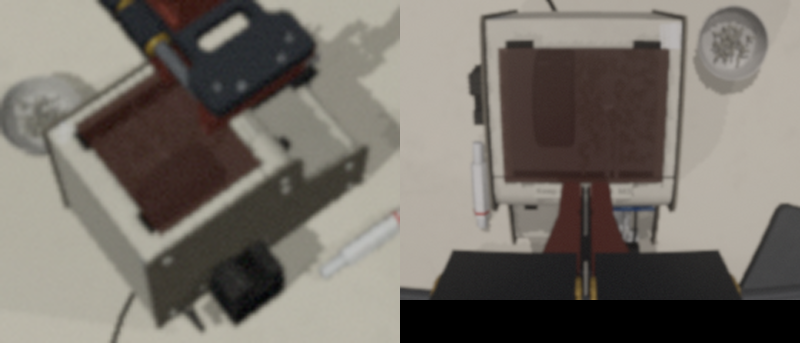

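The side view shows the lid lying flat. In the wrist view its edges run parallel, from hinge corners (499,48)/(668,48) to free edge (500,182)/(667,182), so it is shut. I'll check that numerically and move in front of the switch.

```bash
python3 - <<'E'
from wr import *
pos=[562.3,153.2,316.1];rv=[-3.13413,.20541,-.00362]
T=np.array([535.35,174.7]);a=-.1347;M=np.array([[np.cos(a),-np.sin(a)],[np.sin(a),np.cos(a)]])
for u in((499,48),(668,48),(500,182),(667,182)):
    p=at_z(((u[0]-400+.5)*.7-.5+150,(u[1]+.5)*.7-.5+120),pos,rv,141);print((M.T@(p[:2]-T)).round(1))
E
```

```text
[81. 31.]
[ 81.3 -63.9]
[-0.3 34.2]
[  0.3 -67.5]
```

>>> servo_tool --plan '[[[1, -0.4, 0.26, 0, 0, 0, 0], [1, -0.5, 0.33, 0, 0, 0, 0], [1, -0.5, 0.33, -0.3, 0, 0, 0], [1, -0.4, 0.26, -0.5, 0, 0, 0], [1, -0.1, 0.05, -0.6, 0, 0, 0]]]'

```text
t: 5.87
ee_pos: [483.7, 203.3, 257.0]
orientation: [-3.134, 0.203, -0.001]
ft_force: [0.7, 0.4, -0.9]
width: 0.2
grasp_force: 0.0
```

>>> servo_tool --plan '[[[1, 0, 0, -0.5, 0, 0, 0], [1, 0, 0, -0.5, 0, 0, 0], [1, 0, 0, -0.35, 0, 0, 0], [1, 0, 0, -0.15, 0, 0, 0], [1, 0, 0, 0, 0, 0, 0]]]'

```text
t: 6.28
ee_pos: [484.6, 201.9, 195.4]
orientation: [3.133, -0.205, -0.005]
ft_force: [-0.4, -0.2, 0.9]
width: 0.4
grasp_force: 0.0
```

```bash
python3 - <<'E'
from workcell import readout, vision
import cv2,numpy as np
o=readout.get_obs();print(o['ee_pos'].tolist(),o['orientation'].tolist(),o['ft_force'])
b=vision.get_image("wrist")[150:300,180:380]
cv2.imwrite("pics/c4.png",cv2.resize(b,(800,600),interpolation=cv2.INTER_CUBIC)[:,:,::-1])
E
```

```text
[484.6255194576117, 201.8640316242286, 195.3634401693557] [3.1333304567206417, -0.20531850294932505, -0.005180993320546377] [-0.39454641 -0.19157249  0.85472599]
```

View pics/c4.png

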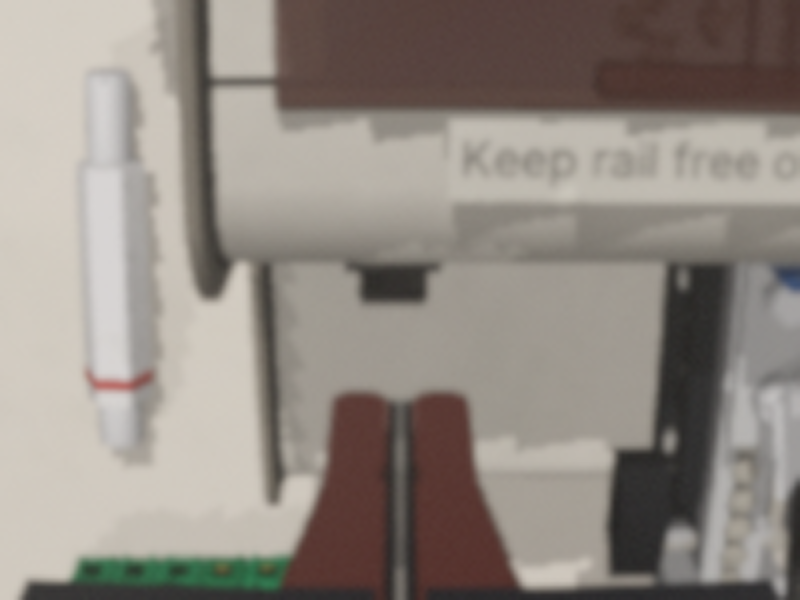

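The rocker is at (393,283) and the fingertips are centred at (400,395), about 12 mm short of it and aligned. I'll lower slightly and close the gap.

>>> servo_tool --plan '[[[1, 0.05, -0.007, -0.03, 0, 0, 0], [1, 0.05, -0.007, -0.03, 0, 0, 0], [1, 0.05, -0.007, 0, 0, 0, 0], [1, 0.05, -0.007, 0, 0, 0, 0], [1, 0.02, -0.003, 0, 0, 0, 0]]]'

```text
t: 6.75
ee_pos: [495.1, 201.0, 195.2]
orientation: [-3.134, 0.206, -0.002]
ft_force: [-0.2, 0.8, -0.1]
width: 0.0
grasp_force: 0.0
```

>>> servo_tool --plan '[[[1, 0, 0, -0.03, 0, 0, 0], [1, 0, 0, -0.03, 0, 0, 0], [1, 0.01, -0.001, 0, 0, 0, 0], [1, 0.01, -0.001, 0, 0, 0, 0], [1, 0.01, -0.001, 0, 0, 0, 0]]]'

```text
t: 7.17
ee_pos: [495.6, 200.9, 192.2]
orientation: [3.135, -0.205, -0.0]
ft_force: [-0.2, 0.3, 0.5]
width: 0.7
grasp_force: 0.0
```

>>> servo_tool --plan '[[[1, 0.01, -0.001, 0, 0, 0, 0], [1, 0.01, -0.001, 0, 0, 0, 0], [1, 0.01, -0.001, 0, 0, 0, 0], [1, 0.01, -0.001, 0, 0, 0, 0], [1, 0.01, -0.001, 0, 0, 0, 0]]]'

```text
t: 7.58
ee_pos: [497.2, 200.7, 192.1]
orientation: [3.135, -0.206, -0.002]
ft_force: [-2.6, 1.2, 1.7]
width: 0.4
grasp_force: 1.5
```

>>> servo_tool --plan '[[[1, 0.006, -0.001, 0, 0, 0, 0], [1, 0.006, -0.001, 0, 0, 0, 0], [1, 0.006, -0.001, 0, 0, 0, 0], [1, 0.006, -0.001, 0, 0, 0, 0], [1, 0.006, -0.001, 0, 0, 0, 0]]]'

```text
t: 8.0
ee_pos: [497.8, 200.5, 192.1]
orientation: [3.134, -0.206, -0.004]
ft_force: [-7.1, 1.0, 2.5]
width: 0.4
grasp_force: 3.3
```

>>> servo_tool --plan '[[[1, 0.006, -0.001, 0, 0, 0, 0], [1, 0.006, -0.001, 0, 0, 0, 0], [1, 0.006, -0.001, 0, 0, 0, 0], [1, 0.006, -0.001, 0, 0, 0, 0], [1, 0, 0, 0, 0, 0, 0]]]'

```text
t: 8.42
ee_pos: [498.4, 200.2, 191.9]
orientation: [3.134, -0.205, -0.005]
ft_force: [-7.0, 1.4, 3.4]
width: 0.4
grasp_force: 3.4
```

>>> servo_tool --plan '[[[1, 0, 0, 0, 0, 0, 0], [1, 0, 0, 0, 0, 0, 0], [1, 0, 0, 0, 0, 0, 0], [1, 0, 0, 0, 0, 0, 0], [1, 0, 0, 0, 0, 0, 0]]]'

```text
t: 8.83
ee_pos: [498.8, 200.2, 192.0]
orientation: [3.134, -0.205, -0.004]
ft_force: [-6.4, 0.7, 4.0]
width: 0.1
grasp_force: 2.9
```

>>> servo_tool --plan '[[[1, 0.005, -0.001, 0, 0, 0, 0], [1, 0.005, -0.001, 0, 0, 0, 0], [1, 0.005, 0, 0, 0, 0, 0], [1, 0.005, -0.001, 0, 0, 0, 0], [1, 0, 0, 0, 0, 0, 0]]]'

```text
t: 9.25
ee_pos: [499.1, 200.1, 192.0]
orientation: [3.134, -0.206, -0.006]
ft_force: [-8.3, 1.4, 5.6]
width: 0.3
grasp_force: 4.2
```

>>> servo_tool --plan '[[[1, 0, 0, 0, 0, 0, 0], [1, 0, 0, 0, 0, 0, 0], [1, 0, 0, 0, 0, 0, 0], [1, 0, 0, 0, 0, 0, 0], [1, 0, 0, 0, 0, 0, 0]]]'

```text
t: 9.67
ee_pos: [499.0, 200.1, 192.0]
orientation: [3.134, -0.206, -0.006]
ft_force: [-9.0, 1.2, 5.0]
width: 0.2
grasp_force: 4.2
```

>>> servo_tool --plan '[[[1, 0.005, -0.001, 0, 0, 0, 0], [1, 0.005, -0.001, 0, 0, 0, 0], [1, 0.005, 0, 0, 0, 0, 0], [1, 0, 0, 0, 0, 0, 0], [1, 0, 0, 0, 0, 0, 0]]]'

```text
t: 10.08
ee_pos: [499.2, 200.0, 191.8]
orientation: [3.134, -0.206, -0.007]
ft_force: [-9.2, 2.4, 4.6]
width: 0.2
grasp_force: 4.8
```

>>> servo_tool --plan '[[[1, 0, 0, 0, 0, 0, 0], [1, 0, 0, 0, 0, 0, 0], [1, 0, 0, 0, 0, 0, 0], [1, 0, 0, 0, 0, 0, 0], [1, 0, 0, 0, 0, 0, 0]]]'

```text
t: 10.5
ee_pos: [499.2, 200.0, 191.8]
orientation: [3.134, -0.206, -0.007]
ft_force: [-9.1, 1.9, 4.1]
width: 0.2
grasp_force: 4.8
```

>>> servo_tool --plan '[[[1, -0.05, 0.007, 0, 0, 0, 0], [1, -0.1, 0.013, 0, 0, 0, 0], [1, -0.1, 0.013, 0, 0, 0, 0], [1, -0.1, 0.013, 0, 0, 0, 0], [1, -0.02, 0, 0, 0, 0, 0]]]'

```text
t: 10.92
ee_pos: [485.9, 202.0, 192.3]
orientation: [3.135, -0.205, 0.0]
ft_force: [-0.0, 0.2, 0.3]
width: 0.4
grasp_force: 0.0
```

```bash
python3 - <<'E'
from workcell import readout, vision
import cv2,numpy as np
o=readout.get_obs();print(o['ee_pos'].tolist(),o['ft_force'])
b=vision.get_image("wrist")[150:300,180:380]
cv2.imwrite("pics/c5.png",cv2.resize(b,(800,600),interpolation=cv2.INTER_CUBIC)[:,:,::-1])
E
```

```text
[485.93696499722745, 201.99331468364767, 192.27020146586452] [-0.04322822  0.22554074  0.32375807]
```

View pics/c5.png

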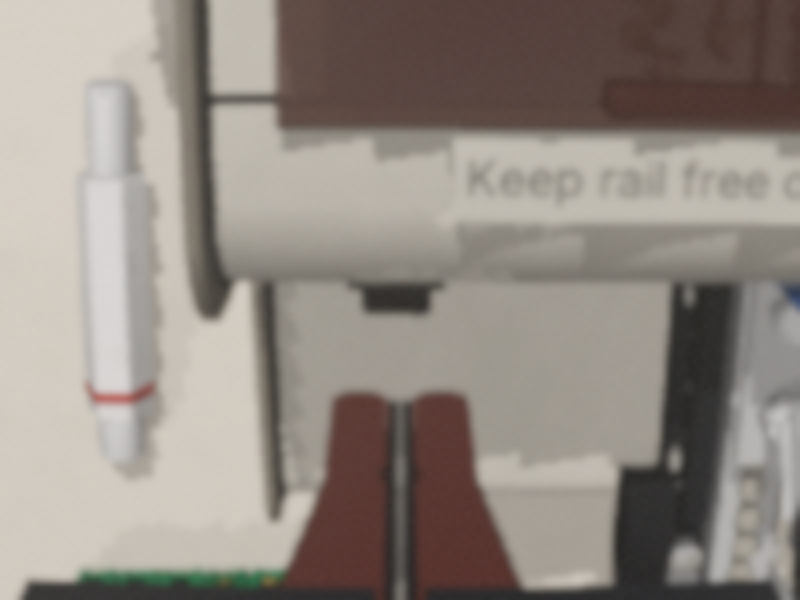

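The rocker's front edge has come in: its depth from the panel was 39 px and is now 31 px, which fits full travel. I'll check with one more light press slightly higher up.

>>> servo_tool --plan '[[[1, 0.08, -0.011, 0.05, 0, 0, 0], [1, 0.08, -0.011, 0, 0, 0, 0], [1, 0.08, -0.011, 0, 0, 0, 0], [1, 0.03, -0.004, 0, 0, 0, 0], [1, 0.01, -0.001, 0, 0, 0, 0]]]'

```text
t: 11.38
ee_pos: [498.1, 200.4, 194.2]
orientation: [-3.135, 0.206, -0.0]
ft_force: [-1.3, -0.8, 0.1]
width: 0.5
grasp_force: 0.0
```

>>> servo_tool --plan '[[[1, 0.01, -0.001, 0, 0, 0, 0], [1, 0.01, -0.001, 0, 0, 0, 0], [1, 0.01, -0.001, 0, 0, 0, 0], [1, 0.005, 0, 0, 0, 0, 0], [1, 0.005, 0, 0, 0, 0, 0]]]'

```text
t: 11.8
ee_pos: [498.6, 200.3, 194.1]
orientation: [3.135, -0.205, -0.002]
ft_force: [-3.3, 0.6, 0.6]
width: 0.5
grasp_force: 1.5
```

>>> servo_tool --plan '[[[1, 0.005, -0.001, 0, 0, 0, 0], [1, 0.005, -0.001, 0, 0, 0, 0], [1, 0.005, 0, 0, 0, 0, 0], [1, 0.005, 0, 0, 0, 0, 0], [1, 0, 0, 0, 0, 0, 0]]]'

```text
t: 12.22
ee_pos: [498.9, 200.2, 194.0]
orientation: [3.134, -0.206, -0.004]
ft_force: [-6.3, 1.8, 2.9]
width: 0.1
grasp_force: 3.2
```

>>> servo_tool --plan '[[[1, 0.005, 0, 0, 0, 0, 0], [1, 0.005, -0.001, 0, 0, 0, 0], [1, 0, 0, 0, 0, 0, 0], [1, 0, 0, 0, 0, 0, 0], [1, 0, 0, 0, 0, 0, 0]]]'

```text
t: 12.63
ee_pos: [499.0, 200.2, 193.9]
orientation: [3.134, -0.206, -0.005]
ft_force: [-7.1, 1.1, 4.2]
width: 0.6
grasp_force: 3.7
```

>>> servo_tool --plan '[[[1, 0, 0, 0, 0, 0, 0], [1, 0, 0, 0, 0, 0, 0], [1, 0, 0, 0, 0, 0, 0], [1, 0, 0, 0, 0, 0, 0], [1, 0, 0, 0, 0, 0, 0]]]'

```text
t: 13.05
ee_pos: [499.0, 200.2, 194.0]
orientation: [3.134, -0.206, -0.005]
ft_force: [-7.2, 1.9, 3.7]
width: 0.5
grasp_force: 3.7
```

It stops at the same place (499.0 mm) from a different height with a steady force, so this is the end stop. I'll retreat clear.

>>> servo_tool --plan '[[[1, -0.1, 0.013, 0, 0, 0, 0], [1, -0.3, 0.04, 0, 0, 0, 0], [1, -0.3, 0.04, 0.4, 0, 0, 0], [1, 0, 0, 0.8, 0, 0, 0], [1, 0, 0, 0.9, 0, 0, 0]]]'

```text
t: 13.47
ee_pos: [470.4, 203.6, 277.6]
orientation: [3.133, -0.204, -0.005]
ft_force: [1.6, 0.4, -0.3]
width: 0.6
grasp_force: 0.0
```

>>> servo_tool --plan '[[[1, 0, 0, 0.9, 0, 0, 0], [1, 0, 0, 0.6, 0, 0, 0], [1, 0, 0, 0.2, 0, 0, 0], [1, 0, 0, 0, 0, 0, 0], [1, 0, 0, 0, 0, 0, 0]]]'

```text
t: 13.88
ee_pos: [471.9, 203.8, 345.5]
orientation: [3.135, -0.205, -0.0]
ft_force: [-1.1, 0.1, -0.5]
width: 0.7
grasp_force: 0.0
```

```bash
python3 - <<'E'
from workcell import readout, vision
import cv2
cv2.imwrite("pics/end.png",cv2.resize(vision.get_image("side")[140:310,170:370],(800,600)[:1]+(600,),interpolation=cv2.INTER_CUBIC)[:,:,::-1])
o=readout.get_obs();print(o['ee_pos'],o['ft_force'],abs(o['qvel']).max())
E
```

```text
[471.56893009 203.66289341 344.60543561] [-0.21850153 -0.02502653 -0.23112914] 0.017850474772729413
```

View pics/end.png

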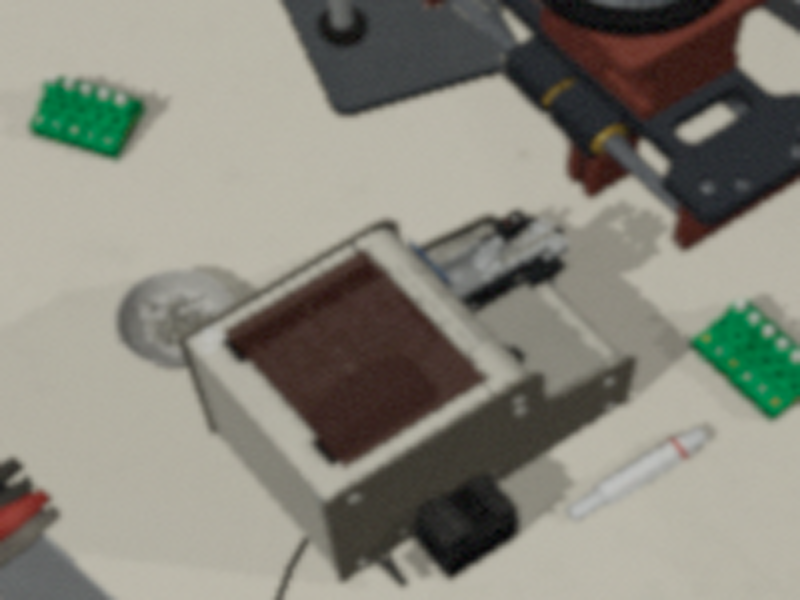

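The lid lies flat over the hopper at (355,360). The dish (185,315), gauge (640,470) and strip (750,355) have not moved, and the gripper is clear of everything.

```bash
python3 -c "
from workcell import close_job
print(close_job())"
```

```text
the job is handed in; nothing more can be done
None
```

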